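Turn the ball dish to the feed cup and hold it

TASK

An offcut has fallen across the aluminium ball dish on its stand: pick it off and put it in the blue scrap bin. Then lift the dish by its black grip plate, keep it level and turn it a quarter turn so that its orange spout points squarely at the orange cup, with the steel ball staying in the middle of the dish all the way. Finish while holding the dish still and level in the gripper, ball in the middle, centred over its stand and about 10 cm above it; leave the other things on the table where they are.

Things in the scene. Friction and masses are not known exactly. Their poses are not given: they have to be found in the camera images.
- dish: round aluminium dish, 136 mm across, rim 38 mm high, about 0.25 kg; shallow cone floor (6 degrees): a ball rests in the middle when level. Origin: centre of underside; +x to the orange spout (45 mm gap in the wall), -x to the black grip plate. Stands loose on the stand; the spout points along the stand's +x (within 0.12 rad), halfway between the cups
- dish_mid (a point): middle of the dish's inner floor, 5 mm above the dish's origin
- spout_tip (a point): outer end of the orange spout, on the dish's +x axis 94 mm from its centre and 16.5 mm above its underside
- grip_plate (a point): point on the dish's upright black grip plate, at dish x = -79 mm, 68 mm above the underside. Plate: 12 mm thick along the dish's x, 44 mm wide along its y, top edge 89 mm above the underside, free on both sides above the 38 mm rim. Pinch it from above with the fingers closing along the dish's x; a grip of about 80 N carries the dish level
- ball: loose dark steel ball, 25 mm diameter, 64 g, in the middle of the dish; its frame turns as it rolls, so use point ball_center
- ball_center (a point): centre of the steel ball
- offcut: loose offcut of pale wood, 28 mm wide (its x), 170 mm long (its y), 36 mm high, about 90 g; lies across the dish's rim above and in front of the ball, overhanging both sides. Origin: centre of its underside, which rests at the rim's height (68 mm above the table)
- bin: blue open scrap bin fixed to the table at the right, 250 mm (its x) x 180 mm (its y) outside, 60 mm high, walls and floor 5 mm. Origin: centre of its underside. The offcut fits lying along the bin's x
- stand: fixed steel stand for the dish: 110 mm square base and a dark round column 80 mm across, flat top 30 mm above the table. Origin: on the table under its axis; +x points roughly away from the robot, and the two cups stand on its +y and -y axis, 150 mm from its centre
- cup_orange: fixed orange feed cup, 64 mm across the mouth, 60 mm high, either left or right of the stand, 150 mm from the stand's axis. Origin: centre of its underside
- cup_grey: fixed grey cup of the same size, on the stand's other side; not the one wanted
- wrench: loose bystander: open-ended steel wrench lying flat at the back right. Origin: centre of its underside
- screwdriver: loose bystander: screwdriver with a red handle, near the robot on the left. Origin: centre of its underside
- tape_measure: loose bystander: yellow tape measure, 68 x 36 x 66 mm, at the back right. Origin: centre of its underside
- oil_bottle: loose bystander: white bottle with red cap, 52 mm across, 130 mm tall, at the left. Origin: centre of its underside
- brush: loose bystander: bench brush lying between the robot and the stand. Origin: centre of its underside
- wood_block: loose bystander: brown wood block 90 x 45 x 45 mm at the back left. Origin: centre of its underside
There are look-alikes about, which are no part of the job. What is shaped like the cup_grey but purple or turquoise is not meant.

How it is judged:
By the outcome, as a careful person would: the job done as asked, in the order asked, and still so for the second after the job is handed in, while the arm keeps its last pose, push and grip.
It also fails if it takes over 69 s, if anything falls off the work surface, if the arm or the gripper's body presses on something with over 40 N, if the wrist force passes 120 N, or if a joint passes its speed limit or range.

ROBOT

A 6-joint arm with a two-finger parallel gripper is mounted at the origin on the work surface. World frame = base frame: x ahead of the robot, y to its left, z up, the work surface at z = 0. Lengths are in m, angles in rad, forces in N, time in s.
With the tool pointing down it reaches from about 0.275 to 0.725 m from the base axis. Payload 5.6 kg.
Tool frame: the origin (TCP) lies midway between the tips of the shut fingers; the grasp point (between the pads) lies 19 mm behind it; z points along the fingers, y is the direction in which the jaws open and shut (so a half turn about z gives the same grasp; the last joint's range is limited). The gripper opens to 85 mm and grips with 20 to 120 N. Pads are 22 mm wide; open, the fingers measure 114 mm over their backs; the gripper's body (76 mm by 85 mm) begins 54 mm behind the grasp point. The pads swing forward as they close: fully open they stand 13 mm farther back than shut.
Start: joints at [-0.95, 0.255, 0.108, 0, -1.424, -0.285], TCP at [0.181, -0.519, 0.231] pointing down, gripper open.
Joint ranges: [-2.95, 2.95], [-1.21, 1.97], [-1.09, 1.5], [-2.87, 1.71], [-2.94, -0.07], [-3.05, 3.05]. Speed limits (rad/s): [2.57, 2.57, 3.14, 3.14, 3.14, 3.14].

INTERFACE

Orientations are given as a rotation vector (axis times angle).
In Python, from cell import arm gives the robot as it stands. The module is installed in compiled form; this text tells all that it offers.
- The arm moves only by the shell command python3 -m jog 'ROWS' [FORCE]. ROWS is JSON, a list of rows, each a list of 3 entries, a list of its own where there are three numbers: the turn, a rotation vector about the tool's x, y, z in rad, then the shift along the tool's x, y, z in mm, then the gripper command: -1 is shut, 1 is fully open, values between are in proportion. A call has 1 to 5 rows; each row is the pose to reach, as a shift and turn from the pose measured when the call began, along the tool's axes at that moment; what a row does not reach only later rows make up. A row lasts 1/8 s, in which the tool goes at most 62.5 mm and 10.7 degrees, less where a joint would pass 70% of its speed; a pose out of reach is approached as far as the arm can. A call with a gripper value outside its range is refused whole. The fingers move at their own pace and stop on an object; FORCE is the grip in N (left out, the last holds). Time passes only in rows, so rows that repeat a pose let the fingers close. It gives the time, the measured TCP pose, the force and the opening at its end, in the units of the state.
- arm.observe(): the state, without advancing time (a new reading comes with each control period).
- arm.get_image(name): name is "scene" or "top"; returns a dict with "pixels" (400x640x3 uint8, red, green, blue), "fx", "fy", "cx", "cy" (pixels), "k1" (the pictures are not rectified: a ray, as slopes to the right and down, at radius r is drawn at 1 + k1 r^2 times it, then the intrinsics apply), "T" (4x4, takes a point from camera to world coordinates). Camera axes: x right, y down, z forward; pixel columns grow to the right and rows downward; lengths in m; the calibration is good to about 2 mm. A picture is of the moment at which its call begins. There is no depth.
- arm.hand_in(): hands the job in, once; it reports no verdict.
The state is a dict: "clock": time; "qpos": joint angles; "joint_vel": joint speeds; "effort": joint torques, N m; "position": TCP position; "tool_rot": TCP orientation; "ft_force": force on the tool from outside, world axes, zero at the start; "wrist_torque": the same for the moment, N m; "finger_gap": finger opening in m.
Only numpy, scipy, OpenCV 4.12 (cv2) and the standard library are available. Lean on these libraries where they do the work, as an engineer would, in place of code of your own. Each camera call takes 0.05 s, during which the arm holds its last target. There are 200 camera calls.

## Working session

There is one attempt and no reset: what is moved stays moved. The work goes in short steps, Python scripts to look and compute and a shell command to move; the robot and the scene stay as the last step left them, time stands still between calls to the robot, and variables do not carry over. Pictures are saved under pics/ and viewed, about 8 in all and at most 12, crops included, and the job is handed in when it is done.

```bash
mkdir -p pics
cat > h.py <<'E'
import numpy as np, cv2
from cell import arm
from scipy.spatial.transform import Rotation as R
def shot(name,f):
    im=arm.get_image(name); cv2.imwrite('pics/'+f,im['pixels'][:,:,::-1])
    np.savez('pics/'+f[:-4],**im); return im
def load(f): return dict(np.load('pics/'+f+'.npz'))
def K(im): return np.array([[im['fx'],0,im['cx']],[0,im['fy'],im['cy']],[0,0,1.]])
def D(im): return np.array([float(im['k1']),0,0,0,0])
def p2w(im,uv,z):
    n=cv2.undistortPoints(np.array(uv,float).reshape(-1,1,2),K(im),D(im)).reshape(-1,2)
    T=im['T']; d=np.c_[n,np.ones(len(n))]@T[:3,:3].T; o=T[:3,3]
    return o+d*((z-o[2])/d[:,2])[:,None]
def w2p(im,P):
    Ti=np.linalg.inv(im['T']); 
    return cv2.projectPoints(np.array(P,float).reshape(-1,1,3),cv2.Rodrigues(Ti[:3,:3])[0],Ti[:3,3],K(im),D(im))[0].reshape(-1,2)
E
python3 - <<'E'
from h import *
np.set_printoptions(precision=4,suppress=True)
for n in('top','scene'):
    im=shot(n,n+'0.png'); print(n,im['fx'],im['cx'],im['cy'],im['k1'],im['T'])
s=arm.observe(); print(s)
E
```

```text
top 484.0281562087285 316.2821284276281 198.75703447494394 -0.02137302658035693 [[-0.0196 -0.9825  0.1853  0.325 ]
 [-0.9998  0.021   0.0052  0.0344]
 [-0.009  -0.1851 -0.9827  1.2607]
 [ 0.      0.      0.      1.    ]]
scene 423.9130636981335 310.07389527465904 197.62719427022856 -0.07135603064592759 [[-0.7054  0.4393 -0.5563  1.2279]
 [ 0.7088  0.4266 -0.5618  0.6949]
 [-0.0095 -0.7906 -0.6123  0.8125]
 [ 0.      0.      0.      1.    ]]
{'clock': 0.1, 'qpos': array([-0.9504,  0.2557,  0.1071, -0.0004, -1.4239, -0.2846]), 'joint_vel': array([-0.0003, -0.0004,  0.0023,  0.0022,  0.0001, -0.0007]), 'effort': array([ -0.0023, -38.7607,  23.8473,   5.378 ,  -0.0039,  -0.    ]), 'position': array([ 0.1811, -0.5189,  0.2305]), 'tool_rot': array([ 0.5248, -3.0971, -0.0026]), 'ft_force': array([ 0.5501, -0.0524,  0.02  ]), 'wrist_torque': array([ 0.0305,  0.0142, -0.0379]), 'finger_gap': 0.08566922240385857}
```

View pics/top0.png

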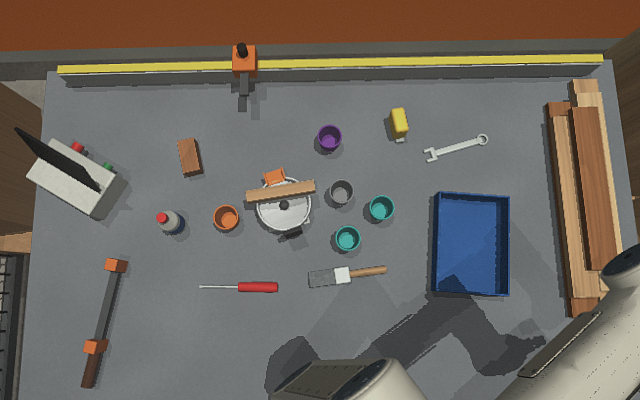

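View pics/scene0.png

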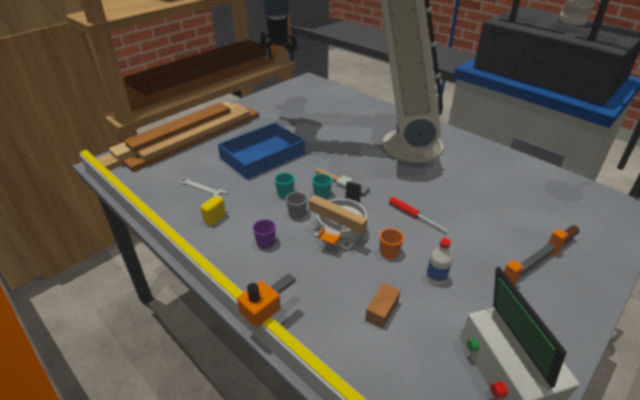

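The top view shows the dish at about (284,203) with the offcut across it at (281,190). The orange cup is at (226,217) on the left and the bin at (470,244).

Cup candidates are orange (226,217), grey (341,191), purple (329,138) and turquoise (380,208) and (347,238). The one wanted is orange, because it and the grey cup sit opposite each other about the dish. I'll confirm that in an enlarged crop.

Run:
```python
from h import *
im=load('top0'); p=im['pixels'][:,:,::-1]
c=cv2.resize(p[155:255,200:360],None,fx=5,fy=5,interpolation=cv2.INTER_CUBIC); cv2.imwrite('pics/c1.png',c)
np.set_printoptions(precision=4,suppress=True)
hsv=cv2.cvtColor(im['pixels'],cv2.COLOR_RGB2HSV)
print('cups mouth z.06',p2w(im,[[226,215],[341,189]],.06))
print('bin rim',p2w(im,[[435,193],[509,197],[508,295],[433,291]],.06))
```

```text
cups mouth z.06 [[ 0.5146  0.2686  0.06  ]
 [ 0.5752 -0.0223  0.06  ]]
bin rim [[ 0.5598 -0.2595  0.06  ]
 [ 0.5455 -0.4459  0.06  ]
 [ 0.303  -0.4212  0.06  ]
 [ 0.3166 -0.239   0.06  ]]
```

View pics/c1.png

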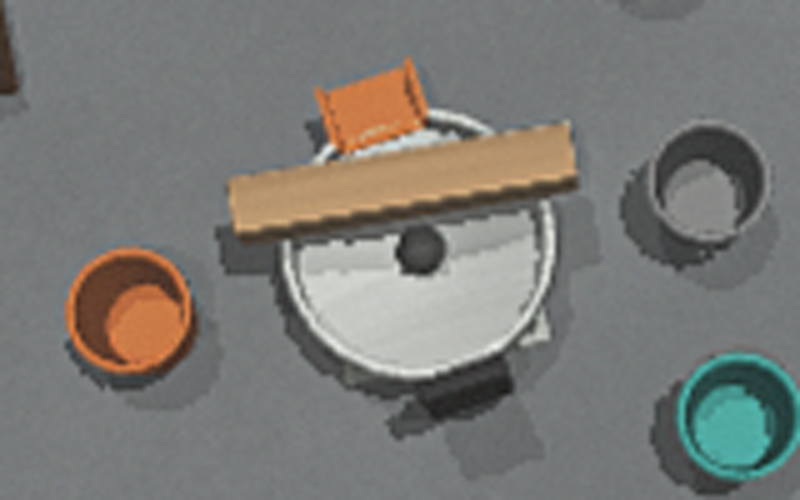

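Run:
```python
from h import *
np.set_printoptions(precision=4,suppress=True)
im=load('top0')
c=lambda a:np.array(a,float)/5+[200-.4,155-.4]
cups=p2w(im,c([[130,312],[709,182]]),.06); print('cups',cups,np.linalg.norm(cups[0]-cups[1]))
st=cups.mean(0); d=cups[0]-cups[1]; a=np.arctan2(d[1],d[0]); print('stand',st,'yaw',a-np.pi/2)
print('ball',p2w(im,c([[420,248]]),.0475))
o=p2w(im,c([[228,180],[568,123],[577,178],[238,232]]),.104); print('off',o.mean(0),np.linalg.norm(np.diff(o,axis=0),axis=1)); e=(o[0]+o[3]-o[1]-o[2]); print('off long yaw-90',np.arctan2(e[1],e[0])-np.pi/2)
sp=p2w(im,c([[365,80]]),.0465)[0]; print('spout',sp)
b=p2w(im,[[435,193],[509,197],[508,295],[433,291]],.06); print('bin',b.mean(0),np.linalg.norm(np.diff(b,axis=0),axis=1)); e=b[0]+b[1]-b[2]-b[3]; print('binyaw',np.arctan2(e[1],e[0]))
# rim points
r=p2w(im,c([[285,250],[300,320],[340,362],[400,379],[470,370],[520,335],[550,270],[553,215]]),.068)[:,:2]
A=np.c_[2*r,np.ones(len(r))]; s=np.linalg.lstsq(A,(r**2).sum(1),rcond=None)[0]; print('rim c',s[:2],np.sqrt(s[2]+s[:2]@s[:2]))
g=p2w(im,c([[423,382],[507,358]]),.119); print('plate top',g, g.mean(0), np.linalg.norm(g[0]-g[1]))
# overlay
S=st[:2]
for yaw in [np.arctan2(*(sp[:2]-S)[::-1])]:
  print('dish yaw',yaw)
i2=load('scene0')['pixels'][:,:,::-1][150:270,240:420]
cv2.imwrite('pics/c2.png',cv2.resize(i2,None,fx=4.4,fy=4.4,interpolation=cv2.INTER_CUBIC))
q=arm.observe(); print(R.from_rotvec(q['tool_rot']).as_matrix())
```

```text
cups [[ 0.5096  0.2695  0.06  ]
 [ 0.57   -0.0232  0.06  ]] 0.2988513174864151
stand [0.5398 0.1232 0.06  ] yaw 0.2034985326693015
ball [[0.5414 0.1244 0.0475]]
off [0.5661 0.1283 0.104 ] [0.1686 0.0279 0.1671]
off long yaw-90 0.14412744430692448
spout [0.6303 0.1523 0.0465]
bin [ 0.4312 -0.3414  0.06  ] [0.1869 0.2437 0.1827]
binyaw -0.0927723437613584
rim c [0.5386 0.1238] 0.06817874292255631
plate top [[0.464  0.1181 0.119 ]
 [0.4747 0.0781 0.119 ]] [0.4694 0.0981 0.119 ] 0.04141262369469265
dish yaw 0.3106597266298605
[[-0.9442 -0.3294 -0.0007]
 [-0.3294  0.9442  0.0016]
 [ 0.0001  0.0017 -1.    ]]
```

View pics/c2.png

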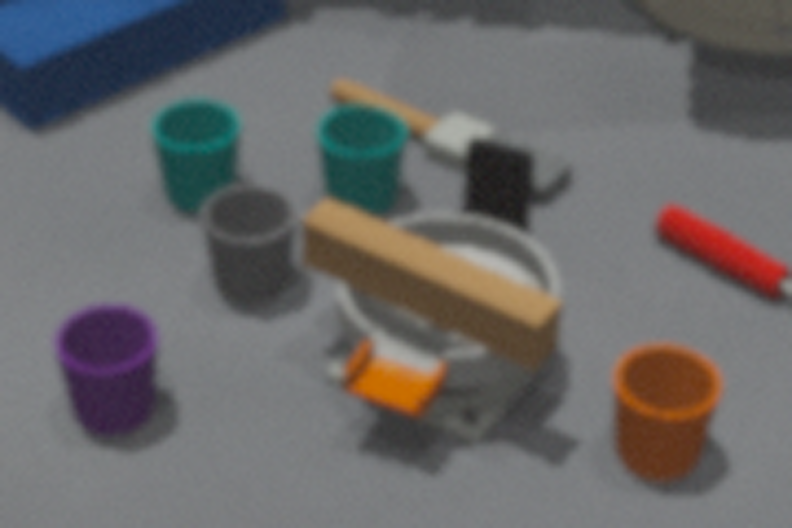

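The cups are 299 mm apart (300 expected), the rim radius is 68 mm and the offcut measures 168×28 mm, so the measurements hold. The scene crop confirms the orange cup at (665,410) on the stand's +y side. Next is a helper to work out the moves.

```bash
cat >> h.py <<'E'
np.set_printoptions(precision=4,suppress=True)
def tgt(pos,yaw,s=None):
    """relative turn (rad) / shift (mm) to level pose with tool-y yaw"""
    s=s or arm.observe(); r0=R.from_rotvec(s['tool_rot'])
    y=np.array([np.cos(yaw),np.sin(yaw),0]); z=np.array([0,0,-1.]); x=np.cross(y,z)
    r1=R.from_matrix(np.c_[x,y,z]); rel=r0.inv()*r1
    return rel.as_rotvec().round(4).tolist(), (r0.inv().apply(np.array(pos)-s['position'])*1000).round(1).tolist()
def arc(C,rad,a0,a1,z,n=5):
    """rows: dish at C turned a0->a1 (yaw_y=a+pi), grasp at -rad along its x"""
    s=arm.observe()
    for i in range(1,n+1):
        a=a0+(a1-a0)*i/n; print(tgt([C[0]-rad*np.cos(a),C[1]-rad*np.sin(a),z],a+np.pi,s))
E
python3 - <<'E'
from h import *
print(tgt([.566,.128,.19],.144+np.pi))
E
```

```text
([0.0015, 0.0011, -1.3791], [-576.5, 483.9, 41.3])
```

```bash
python3 -m jog '[[[0,0,-0.06],[-20,16,1],1],[[0,0,-0.17],[-55,45,3],1],[[0,0,-0.3],[-95,79,6],1],[[0,0,-0.43],[-135,113,9],1],[[0,0,-0.55],[-175,147,12],1]]' 60; python3 -c "
from h import *
print(tgt([.566,.128,.19],.144+np.pi))"
```

```text
clock: 0.72
position: [0.2983, -0.3207, 0.2183]
tool_rot: [-1.351, 2.836, 0.004]
ft_force: [1.0, 0.5, -0.2]
finger_gap: 0.0854
([0.0015, 0.0018, -0.8254], [-517.1, 74.6, 29.0])
```

```bash
python3 -m jog '[[[0,0,-0.1],[-45,6,3],1],[[0,0,-0.2],[-95,13,6],1],[[0,0,-0.33],[-150,21,9],1],[[0,0,-0.46],[-205,29,12],1],[[0,0,-0.55],[-255,37,15],1]]'; python3 -c "
from h import *
print(tgt([.566,.128,.19],.144+np.pi))"
```

```text
clock: 1.35
position: [0.4306, -0.0975, 0.2034]
tool_rot: [-2.075, 2.358, 0.004]
ft_force: [0.7, 0.1, -0.2]
finger_gap: 0.0855
([0.0012, 0.0022, -0.2714], [-240.8, -105.7, 13.7])
```

```bash
python3 -m jog '[[[0,0,-0.06],[-48,-21,3],1],[[0,0,-0.13],[-104,-46,6],1],[[0,0,-0.2],[-160,-70,9],1],[[0,0,-0.25],[-212,-93,12],1],[[0.001,0.002,-0.271],[-241,-106,14],1]]'; python3 -c "
from h import *
print(tgt([.566,.128,.078],.144+np.pi))"
```

```text
clock: 1.98
position: [0.5668, 0.1305, 0.1884]
tool_rot: [2.377, -2.052, -0.002]
ft_force: [-1.0, -0.7, 0.1]
finger_gap: 0.0857
([0.0019, -0.0001, 0.0022], [2.3, 1.0, 110.4])
```

```bash
python3 -m jog '[[[0,0,0],[2,1,25],1],[[0.002,0,0],[2,1,55],1],[[0.002,0,0.002],[2,1,85],1],[[0.002,0,0.002],[2,1,104],1],[[0.002,0,0.002],[2,1,110],1]]'; python3 -m jog '[[[0,0,0],[0,0,0],0.3],[[0,0,0],[0,0,0],-0.1],[[0,0,0],[0,0,0],-0.5],[[0,0,0],[0,0,0],-1],[[0,0,0],[0,0,0],-1]]' 60;  python3 -c "
from h import *
im=shot('scene','s1.png');cv2.imwrite('pics/c3.png',cv2.resize(im['pixels'][100:280,240:440,::-1],None,fx=3,fy=3))"
```

```text
clock: 2.6
position: [0.5649, 0.1279, 0.0767]
tool_rot: [2.373, -2.054, -0.002]
ft_force: [0.3, -0.7, 1.3]
finger_gap: 0.0858
clock: 3.22
position: [0.5657, 0.1282, 0.0778]
tool_rot: [2.375, -2.055, -0.0]
ft_force: [-0.3, 1.6, 5.7]
finger_gap: 0.027
```

View pics/c3.png

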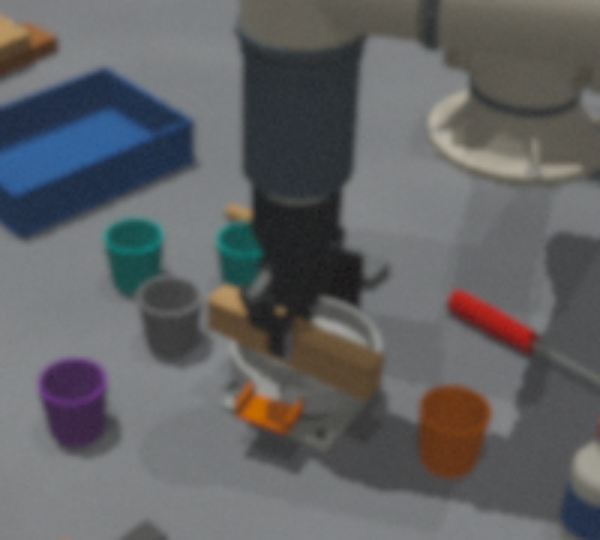

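The offcut is held: the gap is 27 mm and the fingers are around it at (275,330) in the crop. Now lifting.

```bash
python3 -m jog '[[[0,0,0],[0,0,-10],-1],[[0,0,0],[0,0,-30],-1],[[0,0,0],[0,0,-60],-1],[[0,0,0],[0,0,-90],-1],[[0,0,0],[0,0,-110],-1]]'; python3 -c "
from h import *
print(tgt([.431,-.341,.185],-.093-np.pi/2+np.pi))"
```

```text
clock: 3.9
position: [0.5657, 0.1282, 0.1893]
tool_rot: [2.375, -2.055, -0.0]
ft_force: [0.1, 0.3, -1.5]
finger_gap: 0.0271
([-0.0, -0.0006, 1.8081], [445.0, 200.8, 4.5])
```

```bash
python3 -m jog '[[[0,0,0.06],[17,8,0],-1],[[0,0,0.18],[46,21,0],-1],[[0,0,0.34],[84,38,0],-1],[[0,0,0.5],[124,56,0],-1],[[0,0,0.66],[165,74,0],-1]]'; python3 -c "
from h import *
print(tgt([.431,-.341,.185],-.093-np.pi/2+np.pi))"
```

```text
clock: 4.53
position: [0.5142, -0.0475, 0.1883]
tool_rot: [1.57, -2.718, -0.002]
ft_force: [-0.2, -0.3, -1.5]
finger_gap: 0.027
([0.0011, -0.0028, 1.1409], [295.8, -74.5, 3.7])
```

```bash
python3 -m jog '[[[0,0,0.15],[40,-10,0],-1],[[0,0,0.3],[80,-20,1],-1],[[0,0,0.46],[120,-30,2],-1],[[0,0,0.62],[160,-40,3],-1],[[0,0,0.76],[197,-50,3],-1]]'; python3 -c "
from h import *
print(tgt([.431,-.341,.185],-.093-np.pi/2+np.pi))"
```

```text
clock: 5.15
position: [0.457, -0.2445, 0.1845]
tool_rot: [0.439, -3.106, -0.002]
ft_force: [1.1, -0.7, -0.9]
finger_gap: 0.027
([0.0012, -0.0052, 0.3735], [51.7, -85.5, -0.5])
```

```bash
python3 -m jog '[[[0,0,0.12],[17,-28,0],-1],[[0,0,0.24],[33,-55,0],-1],[[0,0,0.34],[46,-76,0],-1],[[0,-0.005,0.373],[52,-85,0],-1],[[0,-0.005,0.373],[52,-85,0],-1]]'; python3 -c "
from h import *
print(tgt([.431,-.341,.02],-.093-np.pi/2+np.pi))"
```

```text
clock: 5.78
position: [0.4295, -0.3407, 0.1839]
tool_rot: [-0.147, -3.137, -0.003]
ft_force: [-0.2, 0.4, -2.0]
finger_gap: 0.0271
([0.002, -0.0016, -0.0007], [-1.8, -0.5, 163.9])
```

```bash
python3 -m jog '[[[0,0,0],[-1,0,20],-1],[[0.002,0,0],[-2,0,55],-1],[[0.002,-0.002,0],[-2,0,95],-1],[[0.002,-0.002,0],[-2,0,125],-1],[[0.002,-0.002,0],[-2,0,140],-1]]'; python3 -m jog '[[[0,0,0],[0,0,6],-1],[[0,0,0],[0,0,13],-1],[[0,0,0],[0,0,20],-1],[[0,0,0],[0,0,24],-1],[[0,0,0],[0,0,26],-1]]'
```

```text
clock: 6.4
position: [0.4305, -0.3394, 0.0422]
tool_rot: [-0.145, -3.136, -0.002]
ft_force: [-0.0, -0.4, -0.7]
finger_gap: 0.0273
clock: 7.02
position: [0.4305, -0.3394, 0.0162]
tool_rot: [-0.145, -3.136, -0.002]
ft_force: [-0.1, 0.6, -2.3]
finger_gap: 0.0272
```

```bash
python3 -m jog '[[[0,0,0],[0,0,0],-0.3],[[0,0,0],[0,0,0],0.2],[[0,0,0],[0,0,0],0.7],[[0,0,0],[0,0,0],0.7],[[0,0,0],[0,0,-8],0.7]]'; python3 -m jog '[[[0,0,0],[0,0,-20],0.7],[[0,0,0],[0,0,-55],0.7],[[0,0,0],[0,0,-105],0.7],[[0,0,0],[0,0,-155],1],[[0,0,0],[0,0,-190],1]]' ; python3 -c "
from h import *
print(tgt([.464,.1005,.23],.30+np.pi))"
```

```text
clock: 7.65
position: [0.4301, -0.3392, 0.024]
tool_rot: [-0.145, -3.135, -0.003]
ft_force: [-0.2, 0.2, -0.3]
finger_gap: 0.0727
clock: 8.28
position: [0.431, -0.3399, 0.2175]
tool_rot: [-0.145, -3.138, 0.0]
ft_force: [0.5, -0.1, -0.1]
finger_gap: 0.0855
([0.0, -0.0, -1.9631], [7.7, 441.6, -12.5])
```

```bash
python3 -c "
from h import *
im=shot('top','t2.png');p=im['pixels'][:,:,::-1]
a=cv2.resize(p[155:255,200:360],None,fx=5,fy=5,interpolation=cv2.INTER_CUBIC)
b=cv2.resize(p[150:310,330:530],None,fx=.5,fy=.5)
a[:80,:100]=b; cv2.imwrite('pics/c4.png',a)"
```

```text
(no output)
```

View pics/c4.png

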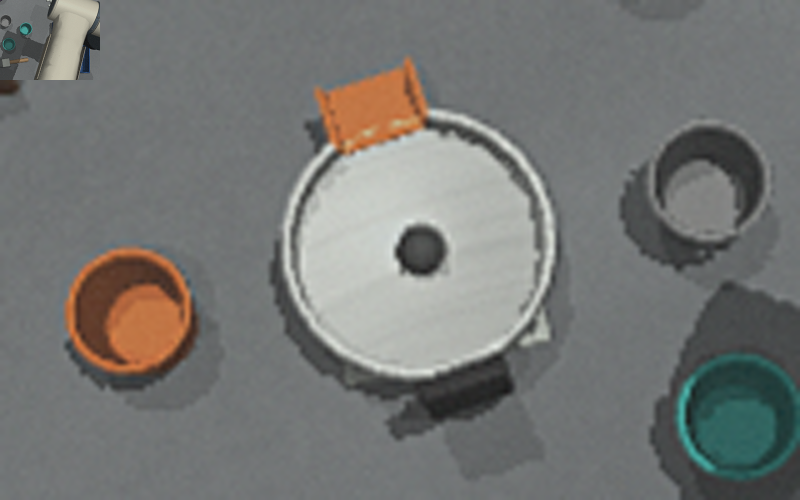

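The offcut is off and the dish is unmoved, with the ball still in its middle at (420,249) in the crop. Moving to the grip plate.

```bash
python3 -m jog '[[[0,0,-0.08],[0,15,-2],1],[[0,0,-0.24],[1,50,-4],1],[[0,0,-0.41],[2,90,-6],1],[[0,0,-0.58],[3,130,-8],1],[[0,0,-0.75],[4,170,-10],1]]';  python3 -c "
from h import *
print(tgt([.464,.1005,.23],.30+np.pi))"
```

```text
clock: 8.95
position: [0.4437, -0.1705, 0.2318]
tool_rot: [-1.022, 2.966, -0.01]
ft_force: [0.7, -1.0, 0.7]
finger_gap: 0.0857
([-0.0076, -0.0029, -1.2072], [-182.9, 201.0, 0.6])
```

```bash
python3 -m jog '[[[-0.004,-0.002,-0.17],[-26,28,0],1],[[-0.008,-0.003,-0.34],[-52,57,0],1],[[-0.008,-0.003,-0.51],[-78,86,0],1],[[-0.008,-0.003,-0.68],[-104,115,0],1],[[-0.008,-0.003,-0.84],[-130,143,0],1]]';  python3 -c "
from h import *
print(tgt([.464,.1005,.2],.30+np.pi))"
```

```text
clock: 9.57
position: [0.4579, 0.0235, 0.2315]
tool_rot: [-2.151, 2.287, 0.0]
ft_force: [0.4, -0.3, 0.3]
finger_gap: 0.0852
([-0.0015, 0.0014, -0.3616], [-77.2, -1.3, 31.6])
```

```bash
python3 -m jog '[[[0,0,-0.14],[-30,0,8],1],[[0,0,-0.26],[-56,-1,18],1],[[-0.001,0.001,-0.34],[-72,-1,26],1],[[-0.001,0.001,-0.362],[-77,-1,32],1],[[-0.001,0.001,-0.362],[-77,-1,32],1]]';  python3 -c "
from h import *
print(tgt([.464,.1005,.080],.30+np.pi))
im=shot('scene','s3.png');cv2.imwrite('pics/c5.png',cv2.resize(im['pixels'][100:280,240:440,::-1],None,fx=3,fy=3))"
```

```text
clock: 10.2
position: [0.4634, 0.1001, 0.1994]
tool_rot: [-2.528, 1.865, 0.0]
ft_force: [0.0, -0.3, -0.0]
finger_gap: 0.0856
([0.0001, 0.0002, -0.0005], [-0.2, -0.7, 119.4])
```

View pics/c5.png

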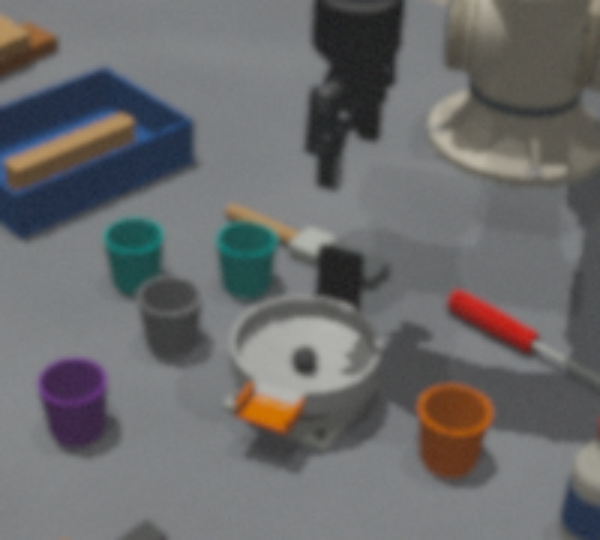

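The offcut lies in the bin at (70,150) in the crop, the ball is centred at (305,360), and the plate is under the gripper. Descending and closing slowly.

```bash
python3 -m jog '[[[0,0,0],[0,0,25],1],[[0,0,0],[0,-1,55],1],[[0,0,0],[0,-1,85],1],[[0,0,0],[0,-1,110],1],[[0,0,0],[0,-1,119],1]]'; python3 -m jog '[[[0,0,0],[0,0,0],0.6],[[0,0,0],[0,0,0],0.3],[[0,0,0],[0,0,0],0],[[0,0,0],[0,0,0],-0.2],[[0,0,0],[0,0,0],-0.35]]' 40; python3 -m jog '[[[0,0,0],[0,0,0],-0.5],[[0,0,0],[0,0,0],-0.57],[[0,0,0],[0,0,0],-0.62],[[0,0,0],[0,0,0],-0.67],[[0,0,0],[0,0,0],-0.71]]' 20
```

```text
clock: 10.88
position: [0.4641, 0.0992, 0.08]
tool_rot: [2.525, -1.867, -0.001]
ft_force: [0.3, -0.1, 0.1]
finger_gap: 0.085
clock: 11.5
position: [0.4643, 0.0993, 0.0803]
tool_rot: [2.526, -1.867, -0.0]
ft_force: [-0.0, -0.4, 0.2]
finger_gap: 0.028
clock: 12.12
position: [0.4646, 0.0995, 0.0804]
tool_rot: [-2.526, 1.868, -0.0]
ft_force: [2.0, 0.8, -0.5]
finger_gap: 0.0122
```

```bash
python3 -m jog '[[[0,0,0],[0,0,0],-0.73],[[0,0,0],[0,0,0],-0.8],[[0,0,0],[0,0,0],-1],[[0,0,0],[0,0,0],-1]]' 40; python3 -m jog '[[[0,0,0],[0,0,0],-1],[[0,0,0],[0,0,0],-1],[[0,0,0],[0,0,0],-1],[[0,0,0],[0,0,0],-1]]' 90; python3 -c "
from h import *
s=arm.observe();print(s['wrist_torque'],s['position'],R.from_rotvec(s['tool_rot']).as_matrix())
im=shot('top','t4.png');cv2.imwrite('pics/c6.png',cv2.resize(im['pixels'][155:255,200:360,::-1],None,fx=4,fy=4))"
```

```text
clock: 12.62
position: [0.465, 0.0998, 0.0808]
tool_rot: [-2.526, 1.867, -0.001]
ft_force: [1.6, 1.3, 3.6]
finger_gap: 0.0118
clock: 13.12
position: [0.465, 0.0997, 0.0808]
tool_rot: [-2.526, 1.867, -0.001]
ft_force: [-0.3, 1.4, 3.9]
finger_gap: 0.0107
[ 0.5126 -0.2007  0.0057] [0.465  0.0997 0.0808] [[ 0.2934 -0.956   0.0012]
 [-0.956  -0.2934  0.0003]
 [ 0.0001 -0.0013 -1.    ]]
```

```bash
python3 -m jog '[[[0,0,0],[0,0,-1],-1],[[0,0,0],[0,0,-3],-1],[[0,0,0],[0,0,-6],-1],[[0,0,0],[0,0,-9],-1],[[0,0,0],[0,0,-12],-1]]'; python3 -m jog '[[[0,0,0],[0,0,-3],-1],[[0,0,0],[0,0,-7],-1],[[0,0,0],[0,0,-11],-1],[[0,0,0],[0,0,-14],-1],[[0,0,0],[0,0,-16],-1]]';python3 -c "
from h import *
s=arm.observe();print(s['wrist_torque'],s['position'],R.from_rotvec(s['tool_rot']).as_matrix())
a=shot('top','t5.png');b=shot('scene','s5.png')
c=np.vstack([cv2.resize(a['pixels'][155:255,200:360,::-1],(480,300),interpolation=3),cv2.resize(b['pixels'][170:270,270:430,::-1],(480,300),interpolation=3)])
cv2.imwrite('pics/c7.png',c)"
```

```text
clock: 13.8
position: [0.4648, 0.0996, 0.0929]
tool_rot: [-2.526, 1.867, -0.001]
ft_force: [-1.0, 0.1, -2.9]
finger_gap: 0.0112
clock: 14.42
position: [0.4648, 0.0997, 0.1091]
tool_rot: [-2.526, 1.867, -0.001]
ft_force: [0.7, -0.4, -3.4]
finger_gap: 0.0112
[-0.0504  0.1551 -0.0398] [0.4648 0.0997 0.1091] [[ 0.2933 -0.956   0.001 ]
 [-0.956  -0.2933  0.0004]
 [-0.0001 -0.001  -1.    ]]
```

View pics/c7.png

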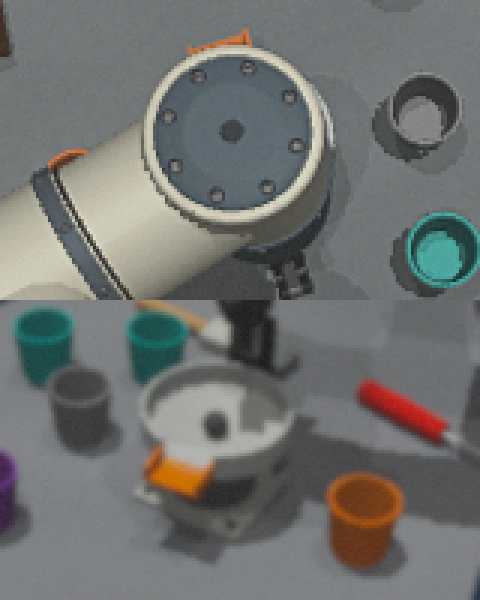

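The dish is lifted about 28 mm and the ball is in its middle at (215,425) in the crop. I'll go on up to 100 mm.

```bash
python3 -m jog '[[[0,0,0],[0,0,-3],-1],[[0,0,0],[0,0,-10],-1],[[0,0,0],[0,0,-19],-1],[[0,0,0],[0,0,-27],-1],[[0,0,0],[0,0,-34],-1]]'; python3 -m jog '[[[0,0,0],[0,0,-6],-1],[[0,0,0],[0,0,-15],-1],[[0,0,0],[0,0,-25],-1],[[0,0,0],[0,0,-33],-1],[[0,0,0],[0,0,-37],-1]]';python3 -c "
from h import *
C=[.5399,.1232]
arc(C,.079,.2977,.2977+.25,.181)
b=shot('scene','s6.png');s=arm.observe()
# overlay expected level rim & ball
y=-R.from_rotvec(s['tool_rot']).as_matrix()[:,1];y[2]=0
c=s['position']+.079*y;z=s['position'][2]-.0508
p=b['pixels'][:,:,::-1].copy();p=cv2.resize(p,None,fx=4,fy=4,interpolation=3)
t=np.linspace(0,2*np.pi,60);P=np.c_[c[0]+.068*np.cos(t),c[1]+.068*np.sin(t),0*t+z+.038]
P=np.r_[P,[[c[0],c[1],z+.0175]],[c[:3]*[1,1,0]+.094*y+[0,0,z+.0165]]]
for u in w2p(b,P): cv2.circle(p,tuple(int(v) for v in u*4+1.5),2,(0,255,0),-1)
cv2.imwrite('pics/c8.png',p[500:1000,1040:1640])"
```

```text
clock: 15.15
position: [0.465, 0.0998, 0.1439]
tool_rot: [-2.525, 1.866, -0.002]
ft_force: [-0.5, -0.4, -3.8]
finger_gap: 0.011
clock: 15.78
position: [0.4652, 0.0998, 0.1816]
tool_rot: [-2.524, 1.866, -0.002]
ft_force: [-0.1, 0.3, -2.4]
finger_gap: 0.0111
([-0.0027, 0.0002, -0.05], [3.5, 0.6, 0.6])
([-0.0027, 0.0002, -0.1], [7.5, 0.3, 0.6])
([-0.0027, 0.0001, -0.15], [11.4, -0.2, 0.6])
([-0.0027, 0.0, -0.2], [15.3, -0.9, 0.6])
([-0.0027, -0.0, -0.25], [19.1, -1.7, 0.6])
```

View pics/c8.png

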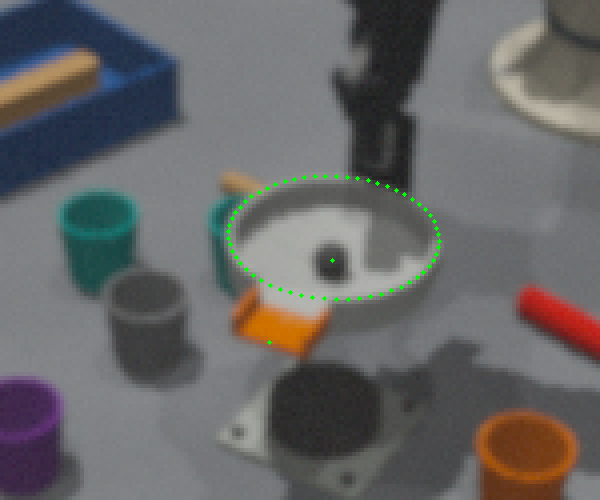

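The expected level rim, projected in green, matches the picture, and the ball sits on its mark at (332,262), so the dish is level. Turning about the dish axis in small arcs.

```bash
python3 -m jog '[[[-0.001,0,-0.025],[2,0,0],-1],[[-0.002,0,-0.08],[5.8,0.3,0.3],-1],[[-0.003,0,-0.14],[10.6,-0.1,0.6],-1],[[-0.003,0,-0.2],[15.3,-0.9,0.6],-1],[[-0.003,0,-0.25],[19.1,-1.7,0.6],-1]]';python3 -c "
from h import *
s=arm.observe();y=-R.from_rotvec(s['tool_rot']).as_matrix()[:,1];a=np.arctan2(y[1],y[0]);print(a,y,s['position']+.079*y)
arc([.5399,.1232],.079,a,a+.3,.181)"
```

```text
clock: 16.45
position: [0.4724, 0.0817, 0.1808]
tool_rot: [2.741, -1.534, -0.001]
ft_force: [-1.1, -0.2, -3.7]
finger_gap: 0.0112
0.5504112967012166 [ 0.8523  0.523  -0.0009] [0.5397 0.123  0.1807]
([0.0009, -0.0, -0.06], [4.7, -0.4, -0.2])
([0.0009, -0.0, -0.12], [9.4, -0.8, -0.2])
([0.0009, 0.0, -0.18], [14.1, -1.5, -0.2])
([0.0009, 0.0, -0.24], [18.7, -2.5, -0.2])
([0.0009, 0.0001, -0.3], [23.3, -3.8, -0.2])
```

```bash
python3 -m jog '[[[0,0,-0.05],[3.9,-0.3,0],-1],[[0.001,0,-0.11],[8.6,-0.7,-0.2],-1],[[0.001,0,-0.18],[14.1,-1.5,-0.2],-1],[[0.001,0,-0.24],[18.7,-2.5,-0.2],-1],[[0.001,0,-0.3],[23.3,-3.8,-0.2],-1]]';python3 -c "
from h import *
s=arm.observe();y=-R.from_rotvec(s['tool_rot']).as_matrix()[:,1];a=np.arctan2(y[1],y[0]);print(a,y,s['position']+.079*y)
arc([.5399,.1232],.079,a,a+.3,.181)"
```

```text
clock: 17.08
position: [0.4878, 0.0635, 0.1806]
tool_rot: [2.941, -1.103, -0.001]
ft_force: [1.2, -0.8, -2.8]
finger_gap: 0.0109
0.8533611507299784 [ 0.6575  0.7535 -0.0007] [0.5397 0.123  0.1805]
([0.0007, 0.0004, -0.06], [4.8, -0.4, -0.4])
([0.0007, 0.0004, -0.12], [9.5, -0.8, -0.4])
([0.0007, 0.0004, -0.18], [14.2, -1.5, -0.4])
([0.0007, 0.0004, -0.24], [18.8, -2.5, -0.4])
([0.0007, 0.0005, -0.3], [23.4, -3.8, -0.4])
```

```bash
python3 -m jog '[[[0,0,-0.06],[4.8,-0.4,0],-1],[[0.001,0,-0.12],[9.5,-0.8,-0.4],-1],[[0.001,0,-0.18],[14.2,-1.5,-0.4],-1],[[0.001,0,-0.24],[18.8,-2.5,-0.4],-1],[[0.001,0,-0.3],[23.4,-3.8,-0.4],-1]]';python3 -c "
from h import *
s=arm.observe();y=-R.from_rotvec(s['tool_rot']).as_matrix()[:,1];a=np.arctan2(y[1],y[0]);print(a,y,s['position']+.079*y)
arc([.5399,.1232],.079,a,a+.3,.181)"
```

```text
clock: 17.7
position: [0.5079, 0.0507, 0.1805]
tool_rot: [3.074, -0.646, -0.002]
ft_force: [0.5, 0.1, -2.9]
finger_gap: 0.011
1.1563158744724962 [ 0.4027  0.9153 -0.0004] [0.5397 0.123  0.1805]
([0.0003, 0.0009, -0.06], [4.8, -0.4, -0.5])
([0.0003, 0.0009, -0.12], [9.6, -0.8, -0.5])
([0.0003, 0.001, -0.18], [14.2, -1.6, -0.5])
([0.0002, 0.001, -0.24], [18.9, -2.5, -0.5])
([0.0002, 0.001, -0.3], [23.4, -3.8, -0.5])
```

```bash
python3 -m jog '[[[0,0,-0.06],[4.8,-0.4,0],-1],[[0,0.001,-0.12],[9.6,-0.8,-0.5],-1],[[0,0.001,-0.18],[14.2,-1.6,-0.5],-1],[[0,0.001,-0.24],[18.9,-2.5,-0.5],-1],[[0,0.001,-0.3],[23.4,-3.8,-0.5],-1]]';python3 -c "
from h import *
s=arm.observe();y=-R.from_rotvec(s['tool_rot']).as_matrix()[:,1];a=np.arctan2(y[1],y[0]);print(a,y,s['position']+.079*y)
arc([.5399,.1232],.079,a,1.774,.181)"
```

```text
clock: 18.32
position: [0.5309, 0.0444, 0.1805]
tool_rot: [3.136, -0.175, -0.001]
ft_force: [-0.7, 0.6, -2.3]
finger_gap: 0.0109
1.459157823566897 [ 0.1114  0.9938 -0.0008] [0.5397 0.1229 0.1805]
([0.0008, 0.0008, -0.063], [5.2, -0.5, -0.5])
([0.0008, 0.0008, -0.1259], [10.1, -0.9, -0.5])
([0.0007, 0.0009, -0.1889], [15.0, -1.7, -0.5])
([0.0007, 0.0009, -0.2519], [19.9, -2.8, -0.5])
([0.0007, 0.0009, -0.3148], [24.7, -4.2, -0.5])
```

```bash
python3 -m jog '[[[0,0,-0.055],[4.6,-0.4,0],-1],[[0.001,0.001,-0.11],[9,-0.8,-0.5],-1],[[0.001,0.001,-0.16],[13,-1.4,-0.5],-1],[[0.001,0.001,-0.21],[16.7,-2.1,-0.5],-1],[[0.001,0.001,-0.25],[19.9,-2.8,-0.5],-1]]';python3 -c "
from h import *
s=arm.observe();y=-R.from_rotvec(s['tool_rot']).as_matrix()[:,1];a=np.arctan2(y[1],y[0]);print(a,y,s['position']+.079*y)
arc([.5399,.1232],.079,a,1.774,.181,n=2)"
```

```text
clock: 18.95
position: [0.5511, 0.0447, 0.1806]
tool_rot: [3.134, 0.221, -0.001]
ft_force: [-0.3, -0.3, -3.8]
finger_gap: 0.0109
1.711604208294787 [-0.1403  0.9901 -0.0001] [0.54   0.123  0.1806]
([0.0001, 0.0006, -0.0312], [2.4, -0.3, -0.4])
([0.0001, 0.0006, -0.0624], [4.9, -0.4, -0.4])
```

```bash
python3 -m jog '[[[0,0,-0.025],[2,-0.2,0],-1],[[0,0,-0.045],[3.5,-0.3,-0.3],-1],[[0,0,-0.062],[4.9,-0.4,-0.4],-1],[[0,0,-0.062],[4.9,-0.4,-0.4],-1],[[0,0,-0.062],[4.9,-0.4,-0.4],-1]]';python3 -c "
from h import *
b=shot('scene','s7.png');t=shot('top','t7.png');s=arm.observe()
y=-R.from_rotvec(s['tool_rot']).as_matrix()[:,1];print(np.arctan2(y[1],y[0]),y,s['position']+.079*y,abs(s['joint_vel']).max());y[2]=0
c=s['position']+.079*y;z=s['position'][2]-.0508
tt=np.linspace(0,2*np.pi,60);P=np.c_[c[0]+.068*np.cos(tt),c[1]+.068*np.sin(tt),0*tt+z+.038]
P=np.r_[P,[[c[0],c[1],z+.0175]],[c[:3]*[1,1,0]+.094*y+[0,0,z+.0165]],[[.5096,.2695,.06]]]
o=[]
for b,r in((b,(480,900,1100,1700)),(t,(560,960,760,1360))):
  p=cv2.resize(b['pixels'][:,:,::-1],None,fx=4,fy=4,interpolation=3)
  for u in w2p(b,P): cv2.circle(p,tuple(int(v) for v in u*4+1.5),2,(0,255,0),-1)
  q=p[r[0]:r[1],r[2]:r[3]];o.append(cv2.resize(q,(600,300) if b is t else (600,300)) if 0 else q[:400,:600])
o[1]=cv2.resize(o[1],(300,200));o1=np.zeros((200,600,3),np.uint8);o1[:,:300]=o[1]
cv2.imwrite('pics/c9.png',np.vstack([o[0],o1]))"
```

```text
clock: 19.58
position: [0.5558, 0.0459, 0.181]
tool_rot: [3.125, 0.318, -0.001]
ft_force: [-1.1, -0.3, -2.8]
finger_gap: 0.011
1.7734704096682834 [-0.2013  0.9795 -0.0001] [0.5399 0.1232 0.181 ] 0.002292392311219964
```

View pics/c9.png

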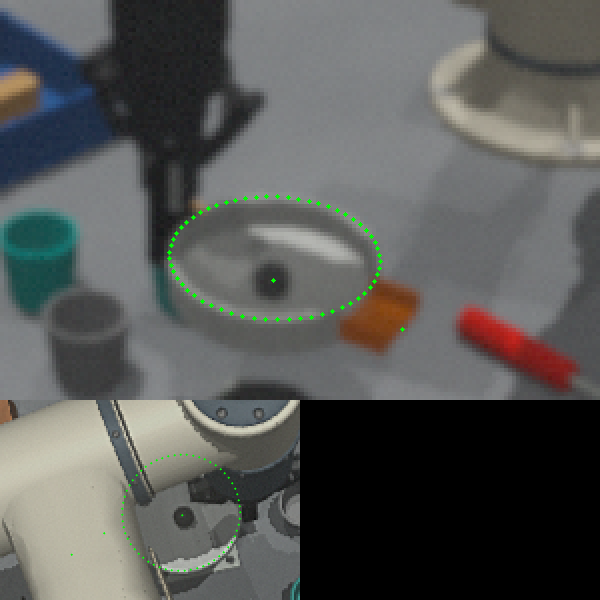

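The rim, ball (272,280) and spout tip (402,328) all lie on the positions projected for a level dish aimed at the orange cup. The arm is still, so I'm handing in.

```bash
python3 -c "
from h import *
s=arm.observe();print(s['clock'],s['finger_gap'],s['position']); print(arm.hand_in())"
```

```text
19.675 0.011319355181354449 [0.5558 0.0458 0.181 ]
the job is handed in; nothing more can be done
None
```

I moved the offcut into the blue bin. Then I lifted the dish by its grip plate at 90 N and turned it about a quarter turn about its own axis, from yaw 0.298 to 1.773 rad, so the spout faces the orange cup. I handed it in at 19.7 s, holding the dish still.

**Last checks:**
- **Aim:** dish yaw was 1.773 rad against a target of 1.774, and the spout tip in the scene picture fell on its projected spot.
- **Position:** the dish centre came out at (0.540, 0.123), which matches the stand to within about 1 mm, and the dish was about 100 mm above the stand.
- **Level and ball:** the tool was level to about 0.001 rad, the rim matched the projected level circle in the scene view, and the ball was in the middle. In the top view the arm hides most of the dish, but the ball showed up in its middle.
- **Offcut and forces:** the offcut showed lying in the bin after release. Every wrist force I read was under 10 N.

No check failed or disagreed. I saw none of the other objects disturbed, but I took no final full-table picture to confirm it.

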